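# Slide the glass build plate home under the print head and clip it

## Robot

A 7-joint arm with a two-finger parallel gripper is mounted at the origin on the work surface. World frame = base frame: x ahead of the robot, y to its left, z up, the work surface at z = 0. Lengths are in mm, angles in rad, forces in N, time in s.
With the tool pointing down it reaches from about 425 to 875 mm from the base axis. Payload 9.9 kg.
Tool frame: the origin (TCP) lies at the very end of the fingers, on their centre line; the grasp point (between the pads) lies 19 mm behind it (grip_depth is the distance from the TCP to the grasp point, in mm); z points along the fingers, y is the line along which they close (so a half turn about z gives the same grasp; the last joint's range is limited). The gripper opens to 85 mm and grips with 20 to 120 N. Pads are 22 mm wide; open, the fingers measure 114 mm over their backs; the gripper's body (76 mm by 85 mm) begins 54 mm behind the grasp point. The pads swing forward as they close: fully open they stand 13 mm farther back than shut.
Start: joints at [1.145, 0.576, 0.025, 1.437, -0.015, 1.129, -0.057], TCP at [226.253, -635.955, 231.289] pointing down, gripper open.
Joint ranges: [-2.76, 2.76], [-0.34, 2.15], [-1.52, 1.57], [0.19, 2.46], [-1.09, 4.23], [0.17, 1.99], [-2.82, 2.82]. Speed limits (rad/s): [2.22, 2.22, 3.01, 3.01, 3.14, 3.14, 3.14].

## Interface

Orientations are given as [roll, pitch, yaw] about the fixed x, y, z axes, in that order (R = Rz(yaw) Ry(pitch) Rx(roll)).
In Python, from cell import state, camera, close_job, grip_depth gives the robot as it stands.
- The arm moves only by the shell command python3 -m crank 'ROWS' [FORCE]. ROWS is JSON, a list of rows, each a list of 5 numbers: the shift along the tool's x, y, z in mm, then the turn about the tool's z in degrees, then the gripper's target within -1 to 1 (fully open at 1, half-way at 0, shut at -1). A call has 1 to 10 rows; each row is the pose to reach, as a shift and turn from the pose commanded when the call began, along the tool's axes at that moment; what a row does not reach only later rows make up. A row lasts 1/8 s, in which the tool goes at most 62.5 mm and 10.7 degrees, less where a joint would pass 70% of its speed; a pose out of reach is approached as far as the arm can. A call with a gripper value outside its range is refused whole. The fingers move at their own pace and stop on an object; FORCE is the grip in N (left out, the last holds). Time passes only in rows, so rows that repeat a pose let the fingers close. It gives the time, the measured TCP pose, the force, the opening and the grip force at its end, in the units of the state.
- state(): the state, without advancing time (a new reading comes with each control period).
- camera(name): name is "side" or "top"; returns a dict with "color" (480x640x3 uint8, red, green, blue), "range_z" (480x640 float32, mm along the optical axis (not along the pixel's ray), 0 where there is no reading), "intrinsics" (3x3 intrinsics, pixels), "rvec" (rotation vector, rad) and "tvec" (3), from world to camera coordinates, as OpenCV has them. Camera axes: x right, y down, z forward; pixel columns grow to the right and rows downward; lengths in mm; the calibration is good to about 2 mm. A picture is of the moment at which its call begins.
- close_job(): hands the job in; it is judged then, once.
The state is a dict: "clock": time; "qpos": joint angles; "qvel": joint speeds; "joint_efforts": joint torques, N m; "eef_pos": TCP position; "ee_rot": TCP orientation; "ft_force": force on the tool from outside, world axes, zero at the start; "wrist_torque": the same for the moment, N m; "opening": opening from 0.0 (shut) to 1.0 (fully open); "grasp_force": force on a finger pad.
Only numpy, scipy, OpenCV 4.12 (cv2) and the standard library are available. Lean on these libraries where they do the work, as an engineer would, in place of code of your own. Each camera call takes 0.05 s, during which the arm holds its last target. There are 200 camera calls.

## Task

The printer's glass build plate lies half on the bed, sticking out at the front. Without grasping, lifting or tipping it, push it gently back under the low print head until its rear edge rests against both rear stops and it sits centred on the bed from side to side; then swing the clip round with a fingertip until its arm lies straight across over the glass. Do not touch the print head, let nothing bump it, and leave the bottle, the scraper and the printed bracket where they are.

Things in the scene. Friction and masses are not known exactly. Their poses are not given: they have to be found in the camera images.
- glass: dark glass build plate, loose, 180 x 180 x 4 mm, about 320 g, friction about 0.6. Origin: centre of its underside, 100 mm above the table; x points to its rear edge (away from the robot), y to its left, z up. It starts slightly skewed and off-centre, overhanging the bed's front by about 55 to 80 mm: pressing down on the overhang tips it. Home: centre 10 mm in front of the bed's centre
- glass_front (a point): middle of the glass's front edge (robot side), at half its thickness
- glass_rear_left (a point): rear left corner of the glass (+x, +y in its frame), at half its thickness
- glass_rear_right (a point): rear right corner of the glass (+x, -y in its frame), at half its thickness
- bed (a point): centre of the top face of the printer's fixed aluminium bed, 180 x 180 x 4 mm, 100 mm above the table; x to the printer's rear (away from the robot), y left, z up. When home the glass stands 10 mm proud of the bed's front edge; in front of the bed, within 95 mm of its centre line, nothing is higher than 75 mm above the table, so fingertips can reach down past the glass's edge
- stop_left (a point): left rear stop: a fixed steel pin, 8 mm across, 8 mm tall, on the bed; this point is its front face, at bed height, 80 mm behind and 70 mm left of the bed's centre. The glass's rear edge rests here when home
- stop_right (a point): right rear stop, the same, 70 mm right of the bed's centre
- head: print head (nozzle, heater block, shroud, blower, about 40 x 65 x 80 mm) on the X beam that bridges the bed. Origin: nozzle tip, 9 mm above the bed, so 5 mm above the glass; 55 mm behind the bed's centre, parked up to 50 mm left or right of its centre line. Its front face is 37 mm behind the bed's centre
- clip (a joint): swivel clip left of the bed: flat steel arm 10 mm wide on a vertical pivot, slight friction, stays where left. At 0 the arm points to the printer's front (-x of the bed), beside the glass; the value grows as it swings in, counter-clockwise from above; at 1.57 it lies straight across over the glass (-y of the bed), 1.5 mm above it; end stop 1.6. Starts at 0 to 0.35
- clip_pivot (a point): the clip's pivot, on the arm's upper face, 50 mm in front of and 112 mm left of the bed's centre, 109 mm above the table
- clip_pin (a point): top of the upright steel pin at the end of the clip's arm, 45 mm from the pivot: 9 mm across, standing 18.5 mm above the arm; its top is 127.5 mm above the table. Push the pin sideways with a fingertip to swing the clip
- bottle: white wash bottle standing on the table to the left of the printer, 60 mm across, 160 mm tall; origin at the centre of its underside; leave alone
- scraper: spatula-shaped scraper lying on the table in front of the printer's control unit, 190 mm long; leave alone
- bracket: small grey printed L bracket 60 x 40 x 40 mm on the table to the front left; origin at the centre of its underside; leave alone
- printer: black desktop printer, fixed, origin on the table under the bed's centre, axes as the bed's. Portal uprights 70 to 110 mm behind the bed's centre, 165 to 185 mm to each side, 425 mm tall, spool outside the left one; X beam across the bed 80 to 100 mm behind its centre, underside 52 mm above the bed; control unit at the front right, 125 mm in front, 235 mm right, up to 85 mm high

How it is judged:
By the outcome, as a careful person would: the job done as asked, in the order asked, and still so for the second after the job is handed in, with the robot touching nothing.
It also fails if it takes over 54 s, if anything falls off the work surface, if the arm or the gripper's body presses on something with over 40 N, if the wrist force passes 120 N, or if a joint passes its speed limit or range.

## Working session

There is one attempt and no reset: what is moved stays moved. The work goes in short steps, Python scripts to look and compute and a shell command to move; the robot and the scene stay as the last step left them, time stands still between calls to the robot, and variables do not carry over. Pictures are saved under pics/ and viewed, at most 10 in all, crops included, and the job is handed in when it is done.

```bash
mkdir -p pics; ls
python3 - <<'E'
from cell import state,camera,grip_depth
import cv2,numpy as np
print(state(),grip_depth)
for n in("top","side"):
    c=camera(n);cv2.imwrite(f"pics/{n}0.png",c["color"][:,:,::-1]);np.savez(f"{n}0.npz",**c)
    R=cv2.Rodrigues(np.array(c["rvec"]))[0];print(n,c["intrinsics"],-R.T@np.array(c["tvec"]).ravel(),R)
E
```

```text
pics
{'clock': 0.0, 'qpos': array([ 1.14519331,  0.57651712,  0.02483208,  1.43793645, -0.01500361,
        1.12897937, -0.05648019]), 'qvel': array([ 1.32325006e-03, -6.44220967e-04, -7.89087962e-05, -4.68296771e-04,
       -1.84020595e-03,  6.84896843e-04, -7.23248936e-05]), 'joint_efforts': array([ 4.03133063e-04, -7.65753007e+01,  2.25102067e+00, -2.85974497e+01,
        1.53994752e-02,  1.25060702e-02, -5.11297355e-05]), 'eef_pos': array([ 226.10871279, -635.51377642,  230.44241754]), 'ee_rot': array([-3.13993847e+00,  7.65013871e-05,  3.41865130e-01]), 'ft_force': array([-0.04063111,  0.07844936, -0.71644292]), 'wrist_torque': array([-0.04729041,  0.02708678, -0.01205838]), 'grasp_force': 0.0, 'opening': 0.999287256802308} 18.700000000000003
top [[490.04266229   0.         320.95546516]
 [  0.         490.04266229 243.56956901]
 [  0.           0.           1.        ]] [ 411.34932987   33.17339916 1003.19003346] [[ 0.02141537 -0.99966914  0.01424734]
 [-0.99313393 -0.02291033 -0.11471751]
 [ 0.11500596 -0.0116928  -0.99329598]]
side [[527.63353992   0.         317.89239992]
 [  0.         527.63353992 242.65351365]
 [  0.           0.           1.        ]] [ 401.29681999 -657.60993318  723.75237959] [[ 0.98373972 -0.17927396  0.01081698]
 [-0.11187522 -0.658788   -0.74396391]
 [ 0.14049945  0.7306567  -0.66813224]]
```

View pics/top0.png

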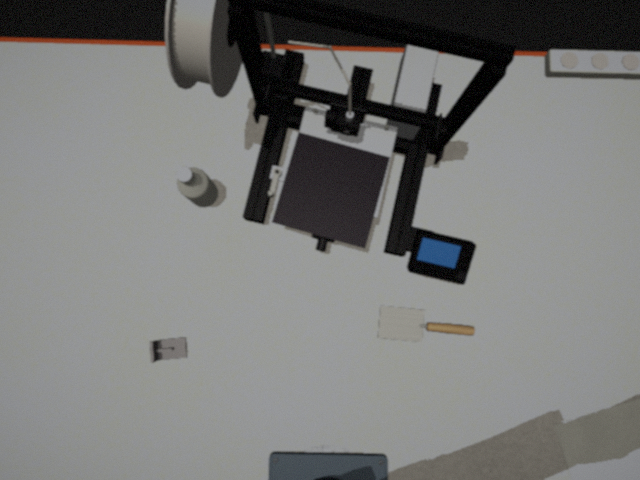

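View pics/side0.png

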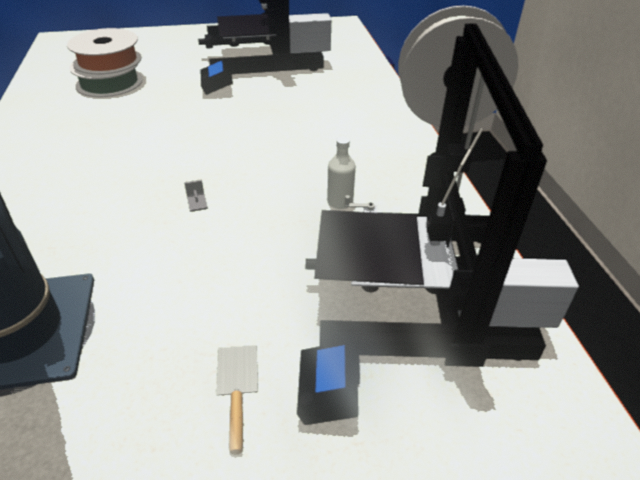

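The top view shows the glass with corners near (300,134), (388,157), (366,247) and (274,222). The white bed strip is behind it, the clip is near (275,178), and the bed's yaw looks like about -13°. I'll enlarge both views.

Run:
```python
import cv2,numpy as np
t=np.load("top0.npz")["color"][:,:,::-1];s=np.load("side0.npz")["color"][:,:,::-1]
a=cv2.resize(t[95:260,240:440],(800,660),interpolation=cv2.INTER_CUBIC)
a=np.clip(a.astype(float)*1.0,0,255)
cv2.imwrite("pics/topc.png",cv2.resize(t[95:245,240:440],(800,600),interpolation=cv2.INTER_CUBIC))
cv2.imwrite("pics/sidec.png",cv2.resize(s[180:318,300:484],(800,600),interpolation=cv2.INTER_CUBIC))
```

```text
(no output)
```

View pics/topc.png

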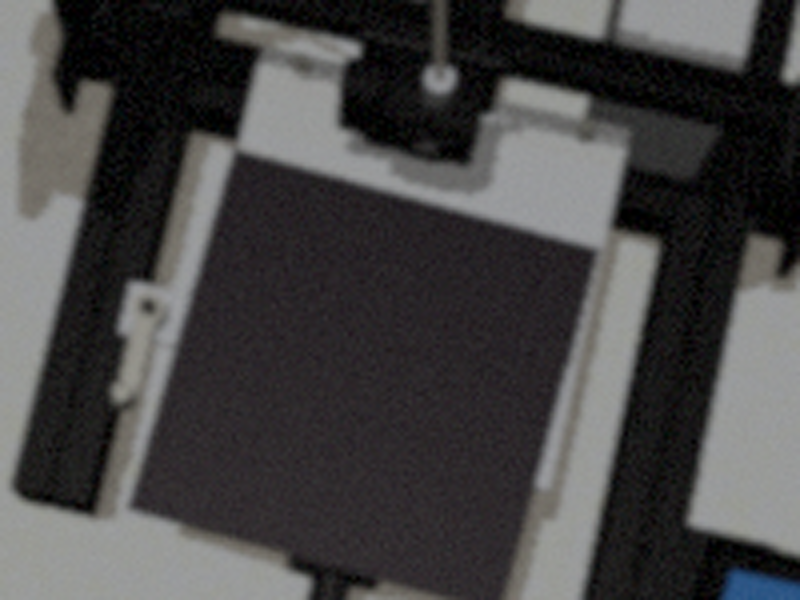

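View pics/sidec.png

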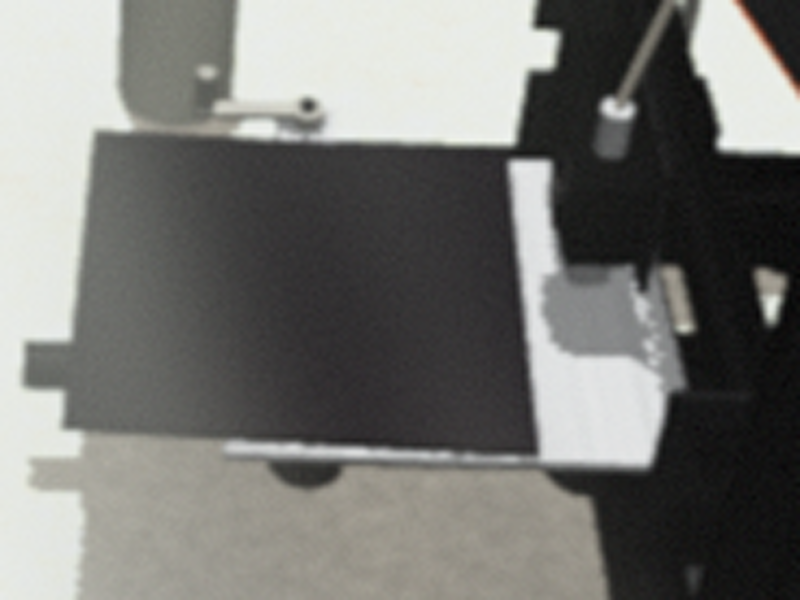

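Top crop (4x, offset 240,95): bed right edge runs (628,130) to (540,488), its rear-left corner is at about (258,55), and the clip pivot is at (148,305) with the pin at (122,395). In the side crop (4.35x, offset 300,180) the bed's right edge runs (228,443) to (652,467).

```bash
cat > h.py <<'E'
import cv2,numpy as np
def ray(c,px,z):
    px=np.array(px,float).reshape(-1,2);K=c["intrinsics"];R=cv2.Rodrigues(np.array(c["rvec"]))[0]
    C=-R.T@np.array(c["tvec"]).ravel()
    d=np.c_[(px-K[:2,2])/[K[0,0],K[1,1]],np.ones(len(px))]@R
    return (C+d*((z-C[2])/d[:,2])[:,None])[:,:2]
def world(c):
    v,u=np.mgrid[:480,:640];z=c["range_z"].astype(float);K=c["intrinsics"];R=cv2.Rodrigues(np.array(c["rvec"]))[0]
    P=np.stack([(u-K[0,2])/K[0,0]*z,(v-K[1,2])/K[1,1]*z,z],-1)-np.array(c["tvec"]).ravel()
    return np.where(z[...,None]>0,P@R,np.nan)
def quad(c,m,z):
    """4 corners in world of a dark convex quad mask: line fits on contour sides"""
    k,_=cv2.findContours(m,0,cv2.CHAIN_APPROX_NONE);k=max(k,key=cv2.contourArea)[:,0]
    W=ray(c,k,z).astype(np.float32);b=cv2.boxPoints(cv2.minAreaRect(W));L=[]
    for i in range(4):
        p,q=b[i],b[(i+1)%4];l=np.linalg.norm(q-p);e=(q-p)/l;w=W-p;t=w@e;n=w@[-e[1],e[0]]
        s=W[(t>20)&(t<l-20)&(abs(n)<8)];f=cv2.fitLine(s,cv2.DIST_HUBER,0,.01,.01).ravel();L.append((f[2:],f[:2],e))
    cor=[]
    for i in range(4):
        (p,d,_),(q,g,_)=L[i-1],L[i];t=np.linalg.solve(np.c_[d,-g],q-p);cor.append(p+t[0]*d)
    return np.array(cor)
E
python3 - <<'E'
from h import *
t=dict(np.load("top0.npz"));s=dict(np.load("side0.npz"))
hs=t["color"].astype(int)
for p in[(330,180),(350,150),(345,120),(322,240),(345,125),(270,200),(300,115),(390,140)]:print(p,hs[p[1],p[0]],end=' ')
W=world(t);print("z glass/bed",W[180,330],W[115,310],W[140,385])
W2=world(s);print(W2[240,370],W2[270,440])
tc=lambda u,v:(240+u/4,95+v/4)
sc=lambda u,v:(300+u/4.348,180+v/4.348)
print("top bed RR,FR,RL",ray(t,[tc(630,130),tc(540,488),tc(258,52)],100))
print("side bed FR,RR,",ray(s,[sc(228,443),sc(652,462),sc(668,390)],100))
print("clip top pivot",ray(t,[tc(148,305)],109),"pin",ray(t,[tc(122,397)],124))
print("clip side pivot",ray(s,[sc(310,104)],109),"pin",ray(s,[sc(205,72)],127.5))
print("glass top",ray(t,[tc(237,152),tc(596,250),(366,247),(274,222)],104))
print("glass side",ray(s,[sc(508,148),sc(540,455),sc(65,428),sc(97,130)],104))
E
```

```text
(330, 180) [45 47 46] (350, 150) [36 32 36] (345, 120) [34 34 34] (322, 240) [42 44 41] (345, 125) [16 17 14] (270, 200) [96 93 87] (300, 115) [14 15 16] (390, 140) [155 156 157] z glass/bed [635.3118005    8.25719898 106.22198996] [762.75205876  48.78767791 100.51980147] [716.96439714 -95.05860092 101.18856574]
[624.05524592  12.18481695 103.46544923] [722.62667612 -76.75931865  99.30560336]
top bed RR,FR,RL [[ 742.6606654  -119.0117076 ]
 [ 568.26294008  -77.44461711]
 [ 776.58783146   59.66141079]]
side bed FR,RR, [[ 570.96013119  -79.43195222]
 [ 725.2060187  -115.85569328]
 [ 745.18786506  -80.59294027]]
clip top pivot [[648.83486776 107.5844741 ]] pin [[601.59278946 116.81683974]]
clip side pivot [[650.52389244 106.15977008]] pin [[603.97796531 112.53750846]]
glass top [[ 725.4394798    68.24291837]
 [ 682.0876088  -102.44758329]
 [ 510.99876919  -60.78823852]
 [ 553.70192172  110.50050242]]
glass side [[ 729.15995345   68.12541006]
 [ 683.14875403 -108.83900284]
 [ 511.18704804  -65.16633085]
 [ 556.44898062  109.83587507]]
```

```bash
cat >> h.py <<'E'
def edge(c,p,q,n=60,r=5,z=100,ch=None):
    """subpixel strongest-gradient points across the pixel segment p-q, line fit in world at height z"""
    g=cv2.GaussianBlur(c["color"] if ch is None else c["color"][...,ch],(3,3),0);g=(cv2.cvtColor(g,cv2.COLOR_RGB2GRAY) if ch is None else g).astype(np.float32)
    p,q=np.array(p,float),np.array(q,float);e=(q-p)/np.linalg.norm(q-p);m=np.array([-e[1],e[0]])
    t=np.linspace(0,1,n)[:,None]*(q-p)+p;o=np.arange(-r,r+.01,.25)
    S=t[:,None]+o[None,:,None]*m;v=cv2.remap(g,S[...,0].astype(np.float32),S[...,1].astype(np.float32),cv2.INTER_LINEAR)
    d=abs(np.gradient(v,axis=1));w=np.where(d>.5*d.max(1,keepdims=True),d,0);k=(w*o).sum(1)/w.sum(1)
    ok=abs(k-np.median(k))<1.2;W=ray(c,(t+k[:,None]*m)[ok],z).astype(np.float32)
    f=cv2.fitLine(W,cv2.DIST_HUBER,0,.01,.01).ravel();rs=(W-f[2:])@[-f[1],f[0]]
    return f[2:],f[:2],np.degrees(np.arctan2(f[1],f[0])),rs.std(),ok.mean()
E
python3 - <<'E'
from h import *
t=dict(np.load("top0.npz"));s=dict(np.load("side0.npz"))
tc=lambda u,v:(240+u/4-.4,95+v/4-.4)
sc=lambda u,v:(300+u/4.348-.4,180+v/4.348-.4)
def show(n,*a,**k):
    p,d,an,sd,ok=edge(*a,**k);print(n,p.round(1),"ang %.2f sd %.2f ok %.2f"%(an,sd,ok))
print("glass top z104")
show("rear",t,tc(260,158),tc(575,243),z=104);show("left",t,tc(230,175),tc(145,475),z=104)
show("right",t,tc(590,270),tc(520,530),z=104,r=3);show("front",t,(282,225),(310,232),z=104);show("front2",t,(335,239),(360,245),z=104)
print("glass side")
show("rear",s,sc(510,170),sc(537,430),z=104);show("left",s,sc(330,141),sc(500,147),z=104)
show("right",s,sc(90,431),sc(215,437),z=104);show("front",s,sc(95,160),sc(80,320),z=104)
print("bed top z100")
show("right",t,tc(622,160),tc(605,228),z=100,r=3);show("right2",t,tc(575,350),tc(543,475),z=100,r=3)
show("left",t,tc(254,75),tc(241,135),z=100,r=3)
show("rearL",t,tc(265,55),tc(340,75),z=100,r=3);show("rearR",t,tc(505,108),tc(620,132),z=100,r=3)
print("bed side bottom z96")
show("right",s,sc(240,449),sc(640,470),z=96,r=3);show("rear",s,sc(668,395),sc(655,460),z=100,r=3)
for c,n in((t,"top"),(s,"side")):
    W=world(c);m=((W[...,2]>94)&(W[...,2]<112)).astype(np.uint8)*255;m[:, :240]=0;m[:,500:]=0
    x0,y0,w,h=(240,95,200,150) if n=="top" else (300,180,184,138)
    cv2.imwrite(f"pics/m{n}.png",cv2.resize(m[y0:y0+h,x0:x0+w],(400,300)))
a=np.hstack([cv2.imread("pics/mtop.png"),cv2.imread("pics/mside.png")]);cv2.imwrite("pics/m.png",a)
E
```

```text
glass top z104
rear [704.9 -16.9] ang 75.55 sd 0.16 ok 1.00
left [644.2  91.4] ang -14.43 sd 0.18 ok 1.00
right [611.  -83.8] ang -14.15 sd 0.23 ok 1.00
front [539.7  68.7] ang 75.60 sd 0.28 ok 0.88
front2 [513.2 -34.8] ang 76.99 sd 0.26 ok 1.00
glass side
rear [706.7 -13.7] ang 75.63 sd 0.28 ok 1.00
left [692.3  78.6] ang -12.12 sd 0.31 ok 1.00
right [544.9 -74.3] ang -14.09 sd 0.18 ok 1.00
front [539.3  52.2] ang 75.43 sd 0.15 ok 1.00
bed top z100
right [ 711.2 -112.6] ang -11.88 sd 0.29 ok 1.00
right2 [603.9 -82.1] ang -14.21 sd 0.23 ok 1.00
left [751.1  65.7] ang -11.64 sd 0.19 ok 1.00
rearL [770.3  34.9] ang 75.68 sd 0.39 ok 0.88
rearR [747.6 -90. ] ang 78.42 sd 0.87 ok 0.87
bed side bottom z96
right [659.5 -97. ] ang -14.64 sd 1.64 ok 0.98
rear [734.7 -98.1] ang 60.31 sd 0.28 ok 1.00
```

View pics/m.png

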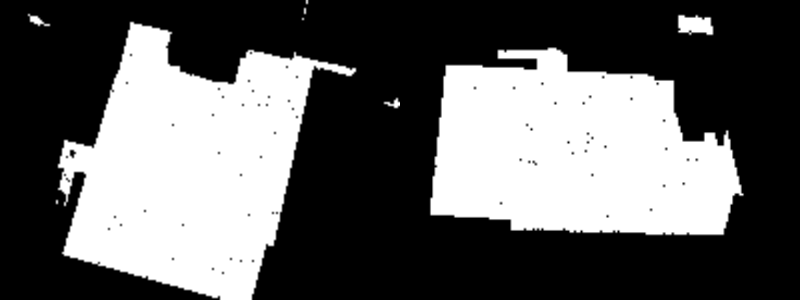

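The depth masks (2x) show the bed's right edge clean from (312,68) to its front corner at (275,245), where it steps to the glass. I'll fit it over its full length.

```bash
cat >> h.py <<'E'
def fit(W):
    W=W.astype(np.float32)
    for _ in range(3):
        f=cv2.fitLine(W,cv2.DIST_HUBER,0,.01,.01).ravel();r=(W-f[2:])@[-f[1],f[0]];W=W[abs(r)<max(2*r.std(),.5)]
    return f[2:],np.degrees(np.arctan2(f[1],f[0])),r.std()
E
python3 - <<'E'
from h import *
t=dict(np.load("top0.npz"));s=dict(np.load("side0.npz"))
W=world(t);m=((W[...,2]>92)&(W[...,2]<112))
R=[];
for v in range(95+36,95+121):
    u=np.where(m[v,:400])[0];u=u[u>330]; R.append((u.max()+.5,v))
L=[]
for v in range(95+14,95+36):
    u=np.where(m[v,:])[0];u=u[(u>285)&(u<330)];L.append((u.min()-.5,v))
print("R",fit(ray(t,R,100)),"L",fit(ray(t,L,100)))
W=world(s);m=((W[...,2]>92)&(W[...,2]<112))
# side: lower boundary = bed right edge bottom (z~96..100)
D=[]
for u in range(300+int(113*.46)+3,300+int(320*.46)):
    v=np.where(m[180:318,u])[0];D.append((u,180+v.max()+.5))
for z in(96,100):print("side R",z,fit(ray(s,D,z)))
# brightness based right edge in top: print profile of few rows
g=t["color"].astype(int).sum(2)
for v in(140,160,180,200,210):print(v,[int(x) for x in g[v,370:402]])
E
```

```text
R (array([658.09717 , -99.058716], dtype=float32), np.float32(-11.969706), np.float32(0.5316771)) L (array([752.0193  ,  65.147255], dtype=float32), np.float32(-12.721377), np.float32(0.5504316))
side R 96 (array([645.4986 , -99.11591], dtype=float32), np.float32(-11.855776), np.float32(0.6065359))
side R 100 (array([ 643.938  , -102.67391], dtype=float32), np.float32(-11.855629), np.float32(0.6026712))
140 [462, 470, 463, 462, 457, 460, 465, 458, 458, 461, 464, 464, 458, 460, 453, 468, 459, 468, 456, 465, 468, 463, 466, 441, 360, 227, 88, 20, 68, 25, 27, 48]
160 [110, 109, 116, 106, 94, 121, 105, 88, 110, 99, 98, 110, 99, 100, 117, 94, 83, 134, 225, 320, 342, 339, 326, 359, 417, 448, 459, 459, 449, 454, 456, 445]
180 [138, 116, 125, 115, 101, 111, 110, 111, 123, 110, 111, 124, 161, 284, 367, 396, 353, 336, 352, 406, 445, 458, 458, 456, 457, 453, 463, 447, 396, 298, 153, 43]
200 [117, 114, 104, 92, 110, 104, 141, 247, 368, 434, 434, 393, 357, 353, 396, 433, 451, 462, 459, 470, 457, 463, 461, 440, 364, 230, 74, 44, 86, 7, 72, 41]
210 [116, 115, 125, 123, 212, 331, 415, 441, 420, 370, 331, 359, 409, 446, 460, 461, 455, 461, 466, 464, 459, 434, 354, 209, 71, 70, 60, 104, 56, 86, 56, 67]
```

Measured: bed centre ≈ (674.6, -11.6) with yaw -11.9°. In the bed frame the glass is at ≈ (-58.7, +5.5) with yaw -2.5°, and the clip is at ≈ 0. My plan is to push the front edge with the two open fingers, moving to a point in front of it first.

```bash
python3 -m crank '[[40,-45,0,3.1,1],[80,-90,0,6.2,1],[120,-135,0,9.3,1],[160,-180,0,12.5,1],[200,-225,0,15.6,1],[240,-270,0,18.8,1],[280,-315,0,22,1],[320,-360,0,25.2,1],[360,-405,0,28.4,1],[400,-450,0,31.5,1]]'
cat >> h.py <<'E'
YAW=np.radians(-11.9);BC=np.array([674.6,-11.6]);Rb=np.array([[np.cos(YAW),-np.sin(YAW)],[np.sin(YAW),np.cos(YAW)]])
def tobed(w):return (np.array(w)-BC)@Rb
def toworld(b):return Rb@np.array(b)+BC
def go(s,b,z):
    "tool-frame shift to bed-frame point b, height z; turn deg to bed yaw"
    from scipy.spatial.transform import Rotation as Ro
    R=Ro.from_euler("xyz",s["ee_rot"]).as_matrix();d=np.r_[toworld(b),z]-s["eef_pos"]
    print("shift",(R.T@d).round(1),"turn",round(np.degrees(s["ee_rot"][2]-YAW),2),"bed",tobed(s["eef_pos"][:2]).round(1),"z %.1f"%s["eef_pos"][2],"F",s["ft_force"].round(1),"t %.2f"%s["clock"],"open %.2f"%s["opening"])
E
python3 -c "
from h import *;from cell import state
go(state(),(-185,6),80)"
```

```text
clock: 1.35
eef_pos: [452.6, -76.1, 231.3]
ee_rot: [3.142, -0.0, -0.21]
ft_force: [0.8, -0.2, -0.2]
opening: 1.0
grasp_force: 0.0
shift [  18.6 -114.9  151.3] turn -0.13 bed [-203.9 -108.9] z 231.3 F [ 0.8 -0.2 -0.2] t 1.35 open 1.00
```

```bash
python3 -m crank '[[4,-40,0,0,1],[10,-80,0,0,1],[18,-115,0,0,1],[18,-115,40,0,1],[18,-115,80,0,1],[18,-115,120,0,1],[18,-115,145,0,1],[18,-115,151,0,1],[18,-115,151,0,1]]'
python3 -c "
from h import *;from cell import state,camera
go(state(),(-111,0),80)
c=camera('side');im=c['color'][:,:,::-1];cv2.imwrite('pics/side1.png',cv2.resize(im[130:320,230:484],(800,600)))"
```

```text
clock: 2.48
eef_pos: [493.7, 30.9, 80.5]
ee_rot: [3.141, 0.0, -0.208]
ft_force: [-0.4, 0.7, 0.1]
opening: 1.0
grasp_force: 0.0
shift [74.8  4.3  0.5] turn -0.01 bed [-185.8    4.3] z 80.5 F [-0.4  0.7  0.1] t 2.48 open 1.00
```

View pics/side1.png

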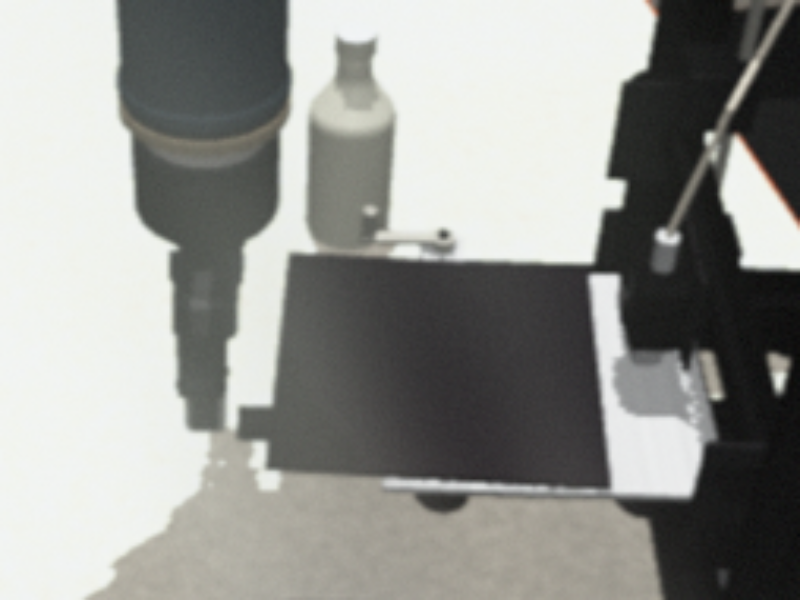

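The side view shows the fingers about 25 mm in front of the glass edge and reaching below its level (tips near (205,425)). Now I'll push slowly to square it.

```bash
python3 -m crank '[[8,0,0,0,1],[14,0,0,0,1],[18,0,0,0,1],[21,0,0,0,1],[24,0,0,0,1],[27,0,0,0,1],[30,0,0,0,1],[33,0,0,0,1],[36,0,0,0,1],[38,0,0,0,1]]'
python3 -m crank '[[2,0,0,0,1],[4,0,0,0,1],[6,0,0,0,1],[8,0,0,0,1],[8,0,0,0,1]]'
cat >> h.py <<'E'
def glass(c,z=104):
    "top view: dark glass -> side lines in bed frame"
    W=world(c)
    return W
E
python3 - <<'E'
from h import *;from cell import state,camera
go(state(),(-111,0),80)
c=camera('top');np.savez("top1.npz",**c);cv2.imwrite('pics/top1.png',cv2.resize(c['color'][90:270,230:470,::-1],(800,600)))
E
```

```text
clock: 3.78
eef_pos: [531.1, 23.1, 80.2]
ee_rot: [-3.141, -0.0, -0.208]
ft_force: [-0.8, -0.3, -0.6]
opening: 1.0
grasp_force: 0.8
clock: 4.4
eef_pos: [539.1, 21.4, 80.4]
ee_rot: [-3.141, -0.001, -0.208]
ft_force: [-0.3, -1.0, 0.9]
opening: 0.998
grasp_force: 0.1
shift [28.4  4.3  0.4] turn -0.02 bed [-139.4    4.3] z 80.4 F [-0.3 -1.   0.9] t 4.40 open 1.00
```

View pics/top1.png

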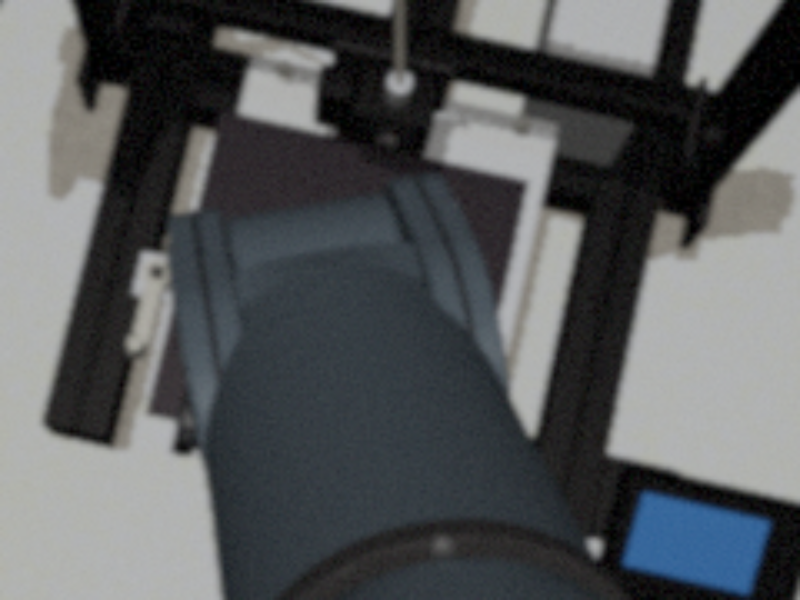

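The top view (3.33x, offset 230,90) shows the glass moved in: rear edge runs (222,115) to (525,183), right edge (523,195) to (505,290), left edge (216,130) to (195,205). I'll measure it in the bed frame.

```bash
cat >> h.py <<'E'
def meas(c,segs,z=104):
    for n,p,q in segs:
        P,d,a,sd,ok=edge(c,p,q,z=z,r=3);b=tobed(P);print(n,"bed pt",b.round(1),"ang %.2f"%(a-np.degrees(YAW)),"sd %.2f ok %.2f"%(sd,ok))
E
python3 - <<'E'
from h import *
c=dict(np.load("top1.npz"));k=lambda u,v:(230+u*.3-.35,90+v*.3-.35)
meas(c,[("rearR",k(450,166),k(518,181)),("rearL",k(232,117),k(315,136)),("right",k(524,195),k(507,285)),("left",k(216,130),k(198,205))])
meas(c,[("bedR",k(555,140),k(530,270)),("bedL",k(241,80),k(236,108))],100)
E
```

```text
rearR bed pt [ 50.8 -54.6] ang 89.87 sd 0.15 ok 1.00
rearL bed pt [50.8 64.6] ang 89.72 sd 0.25 ok 1.00
right bed pt [  9.1 -79.5] ang 0.33 sd 0.16 ok 1.00
left bed pt [10.8 98.3] ang -0.06 sd 0.16 ok 1.00
bedR bed pt [ 25.5 -92.3] ang 1.66 sd 0.44 ok 1.00
bedL bed pt [67.1 91.6] ang 0.70 sd 0.16 ok 1.00
```

```bash
python3 -m crank '[[2.5,1,0,0,1],[5,2,0,0,1],[7.5,3,0,0,1],[10,4,0,0,1],[12.5,5,0,0,1],[15,6,0,0,1],[17.5,7,0,0,1],[20,8,0,0,1],[22,9,0,0,1],[22,9,0,0,1]]'
python3 - <<'E'
from h import *;from cell import state,camera
go(state(),(-111,0),80)
c=camera('top');np.savez("top2.npz",**c)
px=lambda b,z=104:(lambda w:cv2.projectPoints(np.array([[*w,z]]),c["rvec"],c["tvec"],c["intrinsics"],None)[0].ravel())(toworld(b))
x=72.5
for y0 in(-2,0,2,):
    print(y0);meas(c,[("right",px((55,-88+y0)),px((15,-88+y0))),("left",px((55,90+y0)),px((10,90+y0)))])
meas(c,[("rearL",px((x,82)),px((x,60))),("rearR",px((x,-80)),px((x,-60)))])
print(px((72,90)),px((72,-90)))
E
```

```text
clock: 5.7
eef_pos: [558.7, 7.7, 80.3]
ee_rot: [3.142, -0.001, -0.208]
ft_force: [-1.2, 0.1, 0.1]
opening: 1.003
grasp_force: 0.2
shift [ 6.4 -5.   0.3] turn -0.04 bed [-117.4   -5. ] z 80.3 F [-1.2  0.1  0.1] t 5.70 open 1.00
-2
right bed pt [ 36.  -91.9] ang 0.39 sd 1.09 ok 0.78
left bed pt [32.4 91.4] ang -1.88 sd 1.02 ok 1.00
0
right bed pt [ 38.9 -91.8] ang -0.07 sd 1.04 ok 0.73
left bed pt [30.6 91.8] ang -2.98 sd 1.30 ok 0.83
2
right bed pt [ 38.3 -90.1] ang -2.29 sd 1.09 ok 0.90
left bed pt [38.  91.2] ang -0.69 sd 1.27 ok 0.73
rearL bed pt [72.5 72. ] ang 88.87 sd 0.16 ok 1.00
rearR bed pt [ 72.5 -71.4] ang 89.63 sd 0.18 ok 1.00
[303.25971417 113.70489006] [395.46448573 134.92040458]
```

Run:
```python
from h import *
c=dict(np.load("top2.npz"));cv2.imwrite('pics/top2.png',cv2.resize(c['color'][95:185,285:405,::-1],(800,600),interpolation=cv2.INTER_CUBIC))
```

```text
(no output)
```

View pics/top2.png

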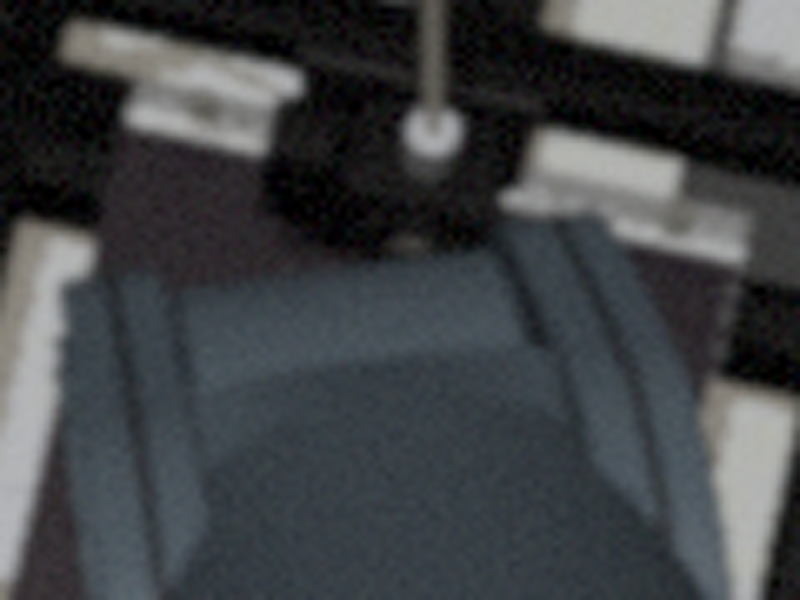

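Run:
```python
from h import *;from cell import camera
c=dict(np.load("top2.npz"));k=lambda u,v:(285+u*.15-.42,95+v*.15-.42)
meas(c,[("right",k(735,270),k(708,375)),("rearL",k(130,137),k(255,162)),("rearR",k(640,240),k(735,262)),("left",k(115,145),k(100,215))])
print("corners/stops",[tobed(ray(c,[k(u,v)],z)[0]).round(1) for u,v,z in((120,130,104),(738,268,104),(205,108,108),(677,218,108))])
g=c["color"].astype(int).sum(2)
for v in(137,140,143,146,149):print(v,"L",g[v,294:308],"R",g[v,382:404])
s=camera("side");np.savez("side2.npz",**s);cv2.imwrite('pics/side2.png',cv2.resize(s['color'][180:318,300:484,::-1],(800,600),interpolation=cv2.INTER_CUBIC))
```

```text
right bed pt [ 60.2 -91.9] ang -0.29 sd 0.61 ok 0.97
rearL bed pt [72.5 69.7] ang 89.63 sd 0.20 ok 1.00
rearR bed pt [ 72.6 -75.4] ang 90.92 sd 0.18 ok 1.00
left bed pt [52.9 91.5] ang -4.56 sd 0.66 ok 1.00
corners/stops [array([71. , 91.1]), array([ 72.2, -89.6]), array([81.4, 68.6]), array([ 81. , -69.3])]
137 L [402 321 291 237 204 171 153 119 140 164 178 176 188 193] R [133 125 109 119 121 124 103 122 104 108 108 141 164 168  96  86 104 104
 102 112 150 150]
140 L [332 233 201 188 202 200 169 146 147 159 196 196 195 214] R [176 148 130 137 114 119 133 137 123 101 141 164 171 133  72  70  67   8
  63  61  47  26]
143 L [396 270 205 202 202 199 200 171 129 139 188 204 189 205] R [193 187 171 127 125 108 127 122 115 129 147 193 157  92  33  60  70  93
  72  53  66  61]
146 L [262 193 197 203 193 190 203 194 154 155 167 183 197 204] R [201 211 194 177 143 145 139 119 128 152 176 173 104  21  43  27  52  46
  57  76  85  98]
149 L [263 200 196 200 206 204 207 186 181 133 137 178 197 199] R [214 208 224 213 198 166 135 127 136 135 144 104  45  23   0  17  29  17
  30  26   0  17]
```

View pics/side2.png

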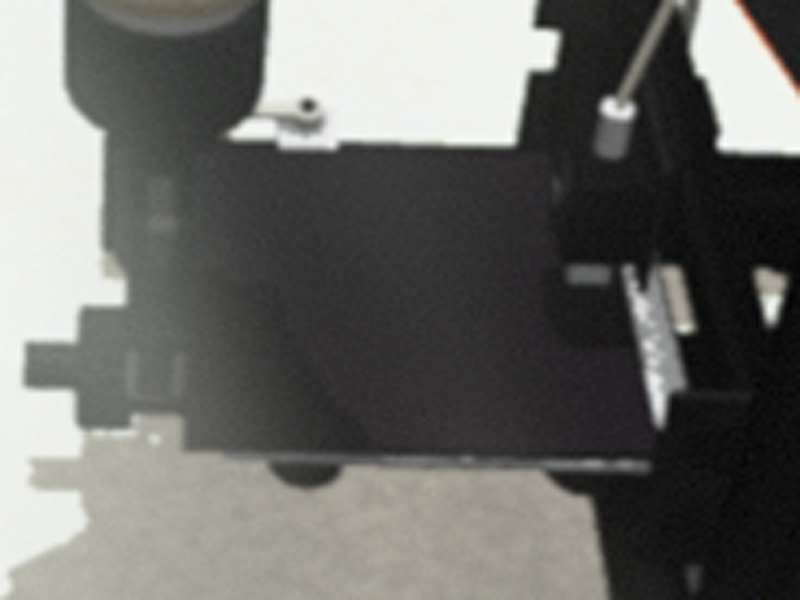

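The side view (4.35x) shows the glass square, with its right edge evenly above the bed's edge. From the top view the glass centre is ≈ +0.5 mm with 7–8 mm left to go, so I'll make the final push.

```bash
python3 -m crank '[[1,0.2,0,0,1],[2,0.3,0,0,1],[3,0.5,0,0,1],[4,0.6,0,0,1],[5,0.7,0,0,1],[6,0.7,0,0,1],[6,0.7,0,0,1]]'; python3 -m crank '[[0.6,0,0,0,1],[1.2,0,0,0,1],[1.2,0,0,0,1]]'; python3 -m crank '[[0.6,0,0,0,1],[1.2,0,0,0,1],[1.2,0,0,0,1]]'
```

```text
clock: 6.68
eef_pos: [564.3, 6.0, 80.3]
ee_rot: [-3.142, -0.0, -0.208]
ft_force: [-1.3, 0.6, -0.2]
opening: 1.0
grasp_force: 0.6
clock: 7.05
eef_pos: [564.4, 6.0, 80.2]
ee_rot: [3.141, 0.001, -0.208]
ft_force: [-4.7, 1.6, 2.4]
opening: 1.001
grasp_force: 2.5
clock: 7.42
eef_pos: [564.5, 5.9, 80.1]
ee_rot: [3.141, 0.003, -0.208]
ft_force: [-9.2, 2.9, 5.6]
opening: 1.001
grasp_force: 4.4
```

Force rises at the expected place, so the glass is at the stops. I'll back off, shut the fingers and press at the centre so it seats on both stops.

```bash
python3 -m crank '[[-6,0,0,0,1],[-20,0,0,0,0],[-30,0,0,0,-1],[-30,0,-10,0,-1],[-30,0,-10,0,-1],[-30,0,-10,0,-1],[-30,0,-10,0,-1]]'
python3 - <<'E'
from h import *;from cell import state,camera
s=state();go(s,(-111,0),92)
c=camera('top');np.savez("top3.npz",**c);cv2.imwrite('pics/top3.png',cv2.resize(c['color'][95:215,270:430,::-1],(800,600),interpolation=cv2.INTER_CUBIC))
E
```

```text
clock: 8.3
eef_pos: [537.2, 11.7, 90.2]
ee_rot: [3.142, -0.0, -0.208]
ft_force: [-0.4, -0.7, -0.5]
opening: -0.004
grasp_force: 0.0
shift [28.2 -5.5 -1.8] turn -0.03 bed [-139.3   -5.5] z 90.2 F [-0.4 -0.7 -0.5] t 8.30 open -0.00
```

View pics/top3.png

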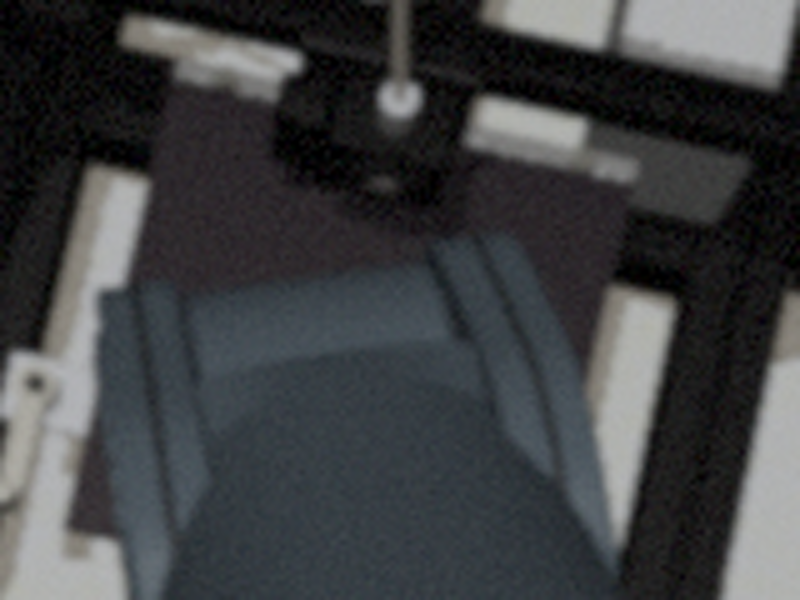

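The top view (5x, offset 270,95) shows the glass rear edge running (180,88) to (625,182) next to both stop strips, and the sides are clear against the table. Next I press at the centre and measure.

```bash
python3 -m crank '[[8,-5.5,-2,0,-1],[16,-5.5,-2,0,-1],[21,-5.5,-2,0,-1],[24,-5.5,-2,0,-1],[26,-5.5,-2,0,-1],[28,-5.5,-2,0,-1],[29,-5.5,-2,0,-1],[30,-5.5,-2,0,-1],[30,-5.5,-2,0,-1]]'
python3 - <<'E'
from h import *
c=dict(np.load("top3.npz"));k=lambda u,v:(270+u*.2-.4,95+v*.2-.4)
meas(c,[("left",k(147,195),k(136,265)),("left2",k(90,460),k(76,520)),("right",k(612,290),k(598,360)),("rearL",k(185,90),k(265,103)),("rearR",k(490,155),k(615,182))])
print("stops",[tobed(ray(c,[k(u,v)],z)[0]).round(1) for u,v,z in((232,82,108),(607,166,108))])
g=c["color"].astype(int).sum(2)
for v in(138,142,146,150,157,165):print(v,"L",g[v,286:308],"R",g[v,380:404])
E
```

```text
clock: 9.48
eef_pos: [565.7, 11.3, 92.1]
ee_rot: [3.141, 0.003, -0.208]
ft_force: [-7.4, 1.2, 4.6]
opening: 0.001
grasp_force: 3.5
left bed pt [18.1 89. ] ang -0.18 sd 0.18 ok 1.00
left2 bed pt [-82.8  89. ] ang 1.13 sd 0.12 ok 1.00
right bed pt [ 22.8 -90. ] ang 1.93 sd 0.59 ok 1.00
rearL bed pt [79.2 67.8] ang 89.37 sd 0.50 ok 1.00
rearR bed pt [ 78.9 -61.6] ang 90.40 sd 0.45 ok 1.00
stops [array([81.3, 67.3]), array([ 82.2, -78.5])]
138 L [354 383 390 421 473 511 530 532 538 535 514 437 299 166 105 126 139 133
 136 141 143 130] R [119 125 124 124 123  98 116 129 108 118 116 124 113 127 103  78  54  41
  53  64  44  41  85  74]
142 L [372 387 414 477 519 528 538 535 537 507 434 311 159 136 123 126 130 140
 139 119 131 133] R [105 128  99 108 129 113 132 121 126 132 128 109 125  93  93  21  48  43
  57  78  67  75  64  78]
146 L [398 425 474 520 525 531 530 530 517 442 296 193 133 120 124 131 115 136
 142 132 141 125] R [122 132 106 131 116 119 120 124 130 132 120 117 114  99  55  43  28  55
  32  57  45  76  80  66]
150 L [419 479 524 528 535 538 530 514 447 297 178 126 151 128 146 121 150 133
 134 147 129 136] R [120 110 125 112 125 116 126 138 129 113 126 125  86  42  42  20  10  10
   7   9   2   0   0   3]
157 L [493 512 465 362 248 188 202 192 204 195 179 139 149 176 177 204 198 194
 193 164 132 144] R [167 136 123 129 124 126 129 110 137 159 254 334 368 387 423 490 521 531
 529 519 524 514 494 444]
165 L [536 513 424 297 198 198 189 177 202 202 182 176 134 138 161 196 197 191
 199 198 177 152] R [222 224 207 189 162 133 120 138 228 319 375 388 433 486 519 528 529 530
 529 527 526 494 399 231]
```

Centred within about 0.5 mm, and the central press has seated both stops. I'll back off and raise, then check the bottle and pin positions for the clip path.

```bash
python3 -m crank '[[-6,0,0,0,-1],[-25,0,0,0,-1],[-40,0,-20,0,-1],[-40,0,-50,0,-1],[-40,0,-60,0,-1],[-40,0,-60,0,-1]]'
python3 - <<'E'
from h import *;from cell import state,camera
s=state()
t=dict(np.load("top0.npz"))
print("bottle cap",tobed(ray(t,[(184.5,175)],160)[0]).round(1))
p,q=tobed(ray(t,[(240+148/4-.4,95+305/4-.4)],109)[0]),tobed(ray(t,[(240+121/4-.4,95+392/4-.4)],127.5)[0])
print("pivot",p.round(1),"pin",q.round(1),"theta",np.arctan2(-(q-p)[1],-(q-p)[0]).round(3))
W=world(t)[150:215,170:230].reshape(-1,3);W=W[W[:,2]>60];print("bottle pts bed min/max",[f(tobed(W[:,:2]),0).round(0) for f in(np.nanmin,np.nanmax)],np.nanmax(W[:,2]))
go(s,(-93,147),150)
E
```

```text
clock: 10.22
eef_pos: [528.9, 19.2, 152.7]
ee_rot: [-3.141, -0.002, -0.208]
ft_force: [-0.5, -0.5, -0.1]
opening: -0.003
grasp_force: 0.0
bottle cap [-106.1  260.4]
pivot [-49.2 112.2] pin [-95.9 112. ] theta 0.005
bottle pts bed min/max [array([-134.,  233.]), array([-75., 290.])] 165.23253870636054
shift [  55.8 -146.9    2.8] turn -0.03 bed [-1.489e+02  1.000e-01] z 152.7 F [-0.5 -0.5 -0.1] t 10.22 open -0.00
```

```bash
python3 -m crank '[[10,-45,0,0,-1],[30,-90,0,0,-1],[45,-130,0,0,-1],[54,-147,0,0,-1],[54,-147,15,0,-1],[54,-147,30,0,-1],[54,-147,38,0,-1],[54,-147,38,0,-1]]'
python3 - <<'E'
from h import *;from cell import state,camera
go(state(),(-95,132),114)
c=camera('side');cv2.imwrite('pics/side4.png',cv2.resize(c['color'][130:290,270:484,::-1],(800,600),interpolation=cv2.INTER_CUBIC))
E
```

```text
clock: 11.22
eef_pos: [610.9, 151.0, 113.4]
ee_rot: [3.141, 0.002, -0.209]
ft_force: [0.7, -0.2, -0.3]
opening: -0.0
grasp_force: 0.0
shift [ 0.9 13.9 -0.6] turn -0.07 bed [-95.9 145.9] z 113.4 F [ 0.7 -0.2 -0.3] t 11.22 open -0.00
```

View pics/side4.png

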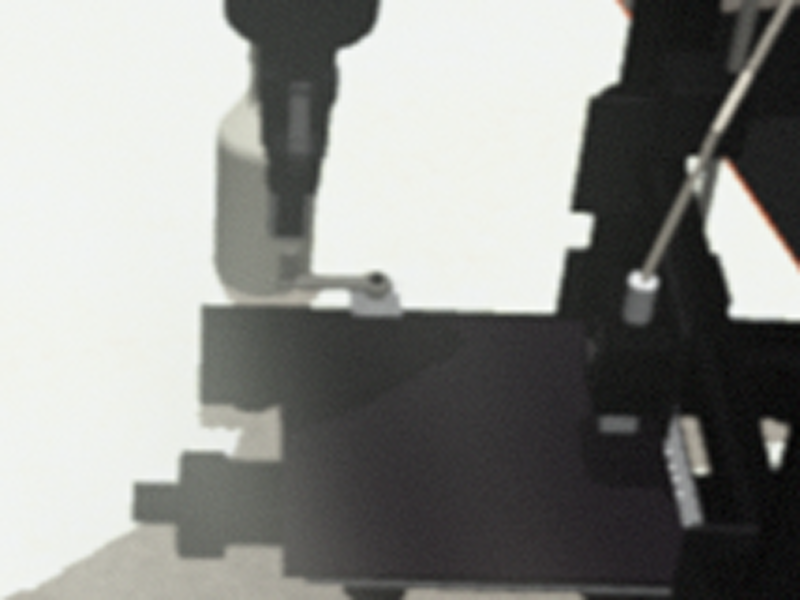

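The side view shows the fingertip just beyond the pin (290,265), level with it and above the arm, and the bottle is well behind. Swinging the clip now.

```bash
python3 -m crank '[[0,6,0,0,-1],[0,11,0,0,-1],[0,15,0,0,-1],[0,19,0,0,-1],[0,23,0,0,-1],[1,28,0,0,-1],[3,33,0,0,-1],[5,38,0,0,-1],[7,43,0,0,-1],[8,47,0,0,-1]]'
python3 - <<'E'
from h import *;from cell import state,camera
go(state(),(-105,99),114)
c=camera('side');cv2.imwrite('pics/side5.png',cv2.resize(c['color'][130:290,270:484,::-1],(800,600),interpolation=cv2.INTER_CUBIC))
E
```

```text
clock: 12.52
eef_pos: [610.4, 104.2, 114.5]
ee_rot: [-3.141, -0.001, -0.208]
ft_force: [2.7, 1.8, -0.1]
opening: -0.0
grasp_force: 1.5
shift [-18.3   1.1   0.4] turn -0.02 bed [-86.7 100.1] z 114.5 F [ 2.7  1.8 -0.1] t 12.53 open -0.00
```

View pics/side5.png

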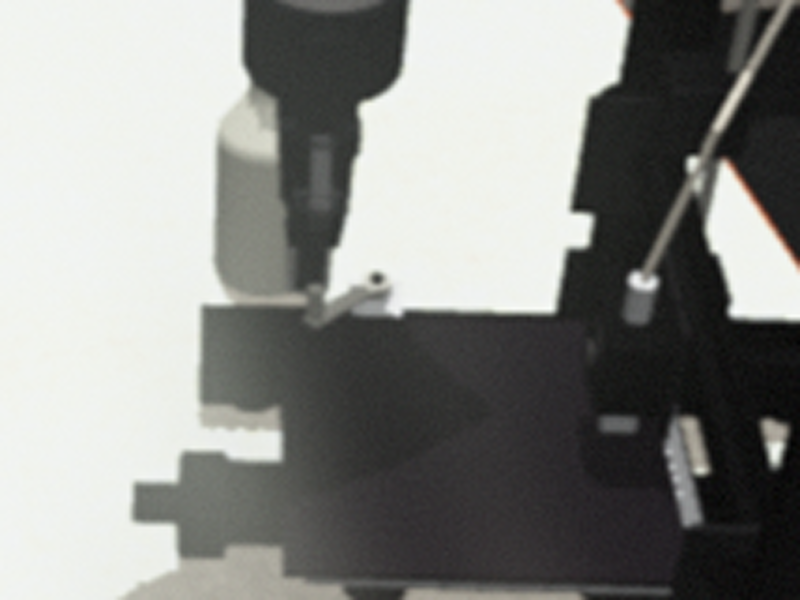

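The clip swings cleanly: the arm is at roughly 40°, with the pin at (315,295). Picture views are used up (I've gone past the 10 allowed), so I'll work from numbers from here. Next I move round to the front of the pin and push rearward.

```bash
python3 -m crank '[[-3,-6,0,0,-1],[-22,-6,0,0,-1],[-24,10,0,0,-1],[-24,28,0,0,-1],[-18,28,0,0,-1],[-12,28,0,0,-1],[-7,28,0,0,-1],[-2,28,0,0,-1],[3,28,0,0,-1],[7,29,0,0,-1]]'
python3 -m crank '[[4,1,0,0,-1],[7,1,0,0,-1],[9,1,0,0,-1],[9,1,0,0,-1]]'
python3 -c "
from h import *;from cell import state
go(state(),(-65.5,69),114)"
```

```text
clock: 13.82
eef_pos: [606.2, 68.8, 113.2]
ee_rot: [3.132, 0.009, -0.211]
ft_force: [-15.7, -16.9, 12.2]
opening: -0.001
grasp_force: 12.0
clock: 14.32
eef_pos: [616.1, 62.5, 113.6]
ee_rot: [3.13, 0.005, -0.214]
ft_force: [-11.3, -23.5, 9.2]
opening: 0.004
grasp_force: 13.3
shift [ 7.  -8.6 -0.6] turn -0.39 bed [-72.6  60.4] z 113.6 F [-11.3 -23.5   9.2] t 14.32 open 0.00
```

The fingertip went inside the pin and is jammed against it, because the finger is narrower than I assumed. I'll retreat and locate the pin numerically.

```bash
python3 -m crank '[[-4,3,0,0,-1],[-10,4,0,0,-1],[-18,4,0,0,-1],[-28,4,0,0,-1],[-40,4,0,0,-1],[-45,4,0,0,-1],[-45,4,0,0,-1]]'
python3 - <<'E'
from h import *;from cell import state,camera
go(state(),(-110,75),114)
for n in("side","top"):
    c=camera(n);np.savez(n+"6.npz",**c);W=world(c);b=tobed(W[...,:2].reshape(-1,2)).reshape(480,640,2)
    g=c["color"].astype(int)
    m=(W[...,2]>106)&(W[...,2]<130)&(abs(b[...,0]+60)<60)&(b[...,1]>40)&(b[...,1]<135)&(g.sum(2)>200)
    v,u=np.where(m);print(n,len(v))
    if n=="side":
        for a,z in((b[m],W[m][:,2]),):
            o=np.argsort(z)[::-1][:25];print(np.c_[a[o],z[o],u[o],v[o]].round(0)[:25:2])
            print("extent",a.min(0).round(),a.max(0).round())
    else:
        o=np.argsort(W[m][:,2])[::-1][:20];print(np.c_[b[m][o],W[m][o,2],u[o],v[o]].round(0)[::2])
        print("extent",b[m].min(0).round(),b[m].max(0).round()) if len(v) else 0
E
```

```text
clock: 15.2
eef_pos: [574.1, 77.4, 114.5]
ee_rot: [-3.141, -0.0, -0.207]
ft_force: [0.8, -0.8, 0.2]
opening: 0.002
grasp_force: 0.0
shift [ 6.7 -8.7  0.5] turn 0.02 bed [-116.7   66.3] z 114.5 F [ 0.8 -0.8  0.2] t 15.20 open 0.00
side 171
[[-107.   60.  130.  341.  211.]
 [-114.   52.  129.  337.  214.]
 [-117.   50.  128.  335.  215.]
 [-114.   48.  127.  337.  216.]
 [ -73.   74.  127.  359.  208.]
 [-110.   52.  127.  339.  215.]
 [-114.   52.  127.  337.  215.]
 [-110.   50.  126.  339.  216.]
 [-112.   53.  126.  338.  215.]
 [ -70.   70.  125.  361.  210.]
 [ -72.   70.  125.  360.  210.]
 [ -75.   73.  125.  358.  209.]
 [-119.   54.  125.  334.  215.]]
extent [-119.   48.] [-42. 120.]
top 0
[]
```

The pin is now at ≈ (-73, 73) in the bed frame, so θ ≈ 1.05. I'll go in front of it, centred on it, and push rearward along its arc.

```bash
python3 -m crank '[[10,-6.7,0,0,-1],[22,-6.7,0,0,-1],[27,-6.7,0,0,-1],[31,-6,0,0,-1],[35,-4.5,0,0,-1],[39,-3,0,0,-1],[42,-2,0,0,-1],[45,-1.5,0,0,-1],[47,-1,0,0,-1],[47,-1,0,0,-1]]'
python3 - <<'E'
from h import *;from cell import state,camera
go(state(),(-65.5,67),114)
c=camera("side");W=world(c);b=tobed(W[...,:2].reshape(-1,2)).reshape(480,640,2)
m=(W[...,2]>117)&(W[...,2]<131)&(b[...,0]>-70)&(b[...,0]<-35)&(b[...,1]>50)&(b[...,1]<100)&(c["color"].astype(int).sum(2)>200)
print(m.sum(),b[m].mean(0),b[m].min(0),b[m].max(0))
E
```

```text
clock: 16.55
eef_pos: [620.9, 68.4, 114.4]
ee_rot: [-3.141, -0.001, -0.208]
ft_force: [-1.0, -0.5, -0.1]
opening: -0.0
grasp_force: 0.0
shift [3.6 0.2 0.4] turn -0.02 bed [-69.1  67.2] z 114.4 F [-1.  -0.5 -0.1] t 16.55 open -0.00
36 [-54.7149611  62.851706 ] [-60.51858955  57.08521254] [-49.46944529  71.04971509]
```

```bash
python3 -m crank '[[1,0,0,0,-1],[2,0,0,0,-1],[3,0,0,0,-1],[3.5,0,0,0,-1],[3.5,0,0,0,-1]]'
python3 - <<'E'
from h import *;from cell import state,camera
go(state(),(-65.5,67),114)
c=camera("side");np.savez("side7.npz",**c);W=world(c);b=tobed(W[...,:2].reshape(-1,2)).reshape(480,640,2);g=c["color"].astype(int).sum(2)
m=(W[...,2]>117)&(W[...,2]<131)&(b[...,0]>-70)&(b[...,0]<-35)&(b[...,1]>50)&(b[...,1]<100)&(g>200)
print(m.sum(),b[m].mean(0),b[m].min(0),b[m].max(0))
# arm edge in side view, height 109
px=lambda q,z:cv2.projectPoints(np.array([[*toworld(q),z]]),c["rvec"],c["tvec"],c["intrinsics"],None)[0].ravel()
meas(c,[("arm rear edge",px((-45,100),109),px((-45,78),109)),("arm front",px((-55,100),109),px((-55,80),109))],109)
E
```

```text
clock: 17.23
eef_pos: [624.0, 67.6, 114.3]
ee_rot: [-3.142, -0.0, -0.208]
ft_force: [-0.2, 0.5, -0.0]
opening: 0.003
grasp_force: 0.1
shift [0.3 0.1 0.3] turn -0.02 bed [-65.8  67.1] z 114.3 F [-0.2  0.5 -0. ] t 17.23 open 0.00
36 [-51.56780596  62.71306657] [-57.52058348  56.60624034] [-45.9472313   69.38579617]
arm rear edge bed pt [-44.4  88.9] ang 101.65 sd 1.03 ok 0.93
arm front bed pt [-52.1  90.6] ang 82.71 sd 0.26 ok 1.00
```

Backing off, then measuring everything with clear views.

```bash
python3 -m crank '[[-8,0,0,0,-1],[-25,0,0,0,-1],[-50,0,0,0,-1],[-70,0,-40,0,-1],[-70,50,-100,0,-1],[-70,110,-120,0,-1],[-70,170,-120,0,-1],[-70,230,-120,0,-1],[-70,290,-120,0,-1],[-70,330,-120,0,-1]]'
python3 - <<'E'
from h import *;from cell import state,camera
go(state(),(-65.5,67),114)
for n in("top","side"):
    c=camera(n);np.savez(n+"8.npz",**c)
    px=lambda q,z:cv2.projectPoints(np.array([[*toworld(q),z]]),c["rvec"],c["tvec"],c["intrinsics"],None)[0].ravel()
    print(n)
    meas(c,[("arm rear",px((-45,86),109),px((-45,74),109)),("arm front",px((-55,86),109),px((-55,74),109))],109)
    g=c["color"].astype(int).sum(2).astype(np.uint8 if 0 else int)
    M=cv2.inRange(c["color"],(75,75,75),(255,255,255))
    # bright strip over dark glass: centre line in bed coordinates at z109
    v,u=np.where(M>0);b=tobed(ray(c,np.c_[u,v],109));k=(abs(b[:,0]+50)<14)&(b[:,1]>72)&(b[:,1]<88)
    for y in range(72,88,4):
        kk=k&(abs(b[:,1]-y-2)<2);print(y+2,kk.sum(),b[kk,0].mean().round(2) if kk.any() else None,b[kk,0].min().round(1) if kk.any() else '',b[kk,0].max().round(1) if kk.any() else '')
    b2=tobed(ray(c,np.c_[u,v],127.5));k=(np.hypot(b2[:,0]+50,b2[:,1]-67)<9);print("pin top-ish",k.sum(),b2[k].mean(0).round(1))
    meas(c,[("left",px((60,90),104),px((0,90),104)),("leftF",px((-95,90),104),px((-70,90),104)),("right",px((20,-90),104),px((-60,-90),104)),("front",px((-100,70),104),px((-100,-70),104)),("rearL",px((80,85),104),px((80,60),104)),("rearR",px((80,-85),104),px((80,-60),104))])
c=dict(np.load("top8.npz"));s=dict(np.load("side8.npz"))
a=cv2.resize(c['color'][95:245,250:410,::-1],(400,375));b=cv2.resize(s['color'][180:318,320:467,::-1],(400,375));cv2.imwrite("pics/final.png",np.hstack([a,b]))
E
```

```text
clock: 18.52
eef_pos: [485.9, -243.4, 234.5]
ee_rot: [3.141, -0.0, -0.21]
ft_force: [0.4, -0.1, -0.1]
opening: 0.003
grasp_force: 0.0
shift [  70.5 -333.   120.3] turn -0.13 bed [-136.9 -265.7] z 234.5 F [ 0.4 -0.1 -0.1] t 18.52 open 0.00
top
arm rear bed pt [-44.8  80.2] ang 94.85 sd 0.17 ok 1.00
arm front bed pt [-56.   77.6] ang 88.90 sd 0.11 ok 1.00
74 16 -49.98 -56.4 -42.1
78 14 -50.08 -55.4 -44.9
82 15 -50.36 -56.3 -44.3
86 16 -50.83 -59.4 -43.7
pin top-ish 43 [-52.   68.6]
left bed pt [31.5 89.5] ang 1.47 sd 0.41 ok 1.00
leftF bed pt [-81.1  90.1] ang 5.85 sd 0.39 ok 1.00
right bed pt [-23.4 -90.3] ang 0.52 sd 0.51 ok 1.00
front bed pt [-100.6   11.4] ang 89.96 sd 0.43 ok 0.97
rearL bed pt [80.3 73.2] ang 95.65 sd 1.11 ok 1.00
rearR bed pt [ 79.3 -72.8] ang 85.55 sd 0.34 ok 1.00
side
arm rear bed pt [-43.1  82.1] ang 77.80 sd 0.63 ok 0.68
arm front bed pt [-55.9  79.9] ang -75.01 sd 0.71 ok 0.92
74 5 -50.14 -53.8 -46.4
78 19 -51.47 -62.9 -40.6
82 16 -49.03 -62.8 -36.7
86 15 -49.58 -62.7 -36.5
pin top-ish 47 [-49.9  66.8]
left bed pt [29.4 91.9] ang 0.97 sd 0.66 ok 0.83
leftF bed pt [-77.1  93.9] ang -5.47 sd 1.87 ok 0.47
right bed pt [-23.1 -95.3] ang -0.42 sd 0.20 ok 1.00
front bed pt [-100.5    2.3] ang 89.87 sd 1.16 ok 0.77
rearL bed pt [80.6 71.8] ang 86.29 sd 1.10 ok 0.85
rearR bed pt [ 77.6 -69.9] ang 80.34 sd 1.36 ok 0.67
```

The glass front edge is at -100.5, its side offset is ≈ -0.4 mm, and it is square. The clip arm lies along x ≈ -50, so θ ≈ 1.57. Handing in.

```bash
python3 -c "
from cell import close_job;print(close_job())"
```

```text
the job is handed in; nothing more can be done
None
```

Job handed in with no verdict returned: the glass measures home against both stops, centred within about 0.5 mm, and the clip lies straight across over it; the finger once jammed against the pin at about 28 N before I freed it, and I viewed 12 pictures instead of the 10 allowed.

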